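# Close the clip-top thread box

## Task

The lid of the clear thread box is standing a little proud. Press it fully home while its four orange clips are still open, then fold all four clips down flat against the sides of the box. Leave the box standing about where it is, and do not disturb the other things on the table.

Things in the scene. Friction and masses are not known exactly. Their poses are not given: they have to be found in the camera images.
- box: clear storage box with coloured thread spools in it, 130 (x) x 110 (y) x 78 mm tall, about 1.1 kg with its lid, standing loose on the table (it can slide if shoved). Origin: centre of its underside; z up. It carries the white lid, which carries four orange clip flaps, one at the middle of each side.
- lid (a joint): height (m) by which the lid still stands proud of its seat: 0 = pressed fully home, at most 0.010. The lid slides straight down in a tight seal (about 6 N to move it) and stays where it is left.
- lid_top (a point): centre of the lid's flat top (grey disc). The white lid is 140 (box x) x 120 (box y) mm and 8 mm thick; this point is 86 mm above the table when the lid is home.
- clip_front (a joint): angle (rad) of the orange clip flap on the -x side of the box: 0 = hanging straight down against the box side (closed), 1.57 = sticking out level, more = pointing up and outward; limit 2.1. Stiff hinge (about 0.03 N m): stays where it is left, no spring. The flap is 44 mm wide along the side, 32 mm long and 4 mm thick; its hinge line is level, parallel to that side.
- hinge_front (a point): middle of the hinge line of the flap on the -x side: -72 mm in box x from the box centre, 82 mm above the table when the lid is home (4 mm below the lid's top). The inner face of the flap hangs from here; its outer face is 4 mm further out.
- edge_front (a point): middle of the free edge of the flap on the -x side, on its outer face, 32 mm from the hinge line.
- clip_back (a joint): angle (rad) of the orange clip flap on the +x side of the box: 0 = hanging straight down against the box side (closed), 1.57 = sticking out level, more = pointing up and outward; limit 2.1. Stiff hinge (about 0.03 N m): stays where it is left, no spring. The flap is 44 mm wide along the side, 32 mm long and 4 mm thick; its hinge line is level, parallel to that side.
- hinge_back (a point): middle of the hinge line of the flap on the +x side: +72 mm in box x from the box centre, 82 mm above the table when the lid is home (4 mm below the lid's top). The inner face of the flap hangs from here; its outer face is 4 mm further out.
- edge_back (a point): middle of the free edge of the flap on the +x side, on its outer face, 32 mm from the hinge line.
- clip_left (a joint): angle (rad) of the orange clip flap on the +y side of the box: 0 = hanging straight down against the box side (closed), 1.57 = sticking out level, more = pointing up and outward; limit 2.1. Stiff hinge (about 0.03 N m): stays where it is left, no spring. The flap is 44 mm wide along the side, 32 mm long and 4 mm thick; its hinge line is level, parallel to that side.
- hinge_left (a point): middle of the hinge line of the flap on the +y side: +62 mm in box y from the box centre, 82 mm above the table when the lid is home (4 mm below the lid's top). The inner face of the flap hangs from here; its outer face is 4 mm further out.
- edge_left (a point): middle of the free edge of the flap on the +y side, on its outer face, 32 mm from the hinge line.
- clip_right (a joint): angle (rad) of the orange clip flap on the -y side of the box: 0 = hanging straight down against the box side (closed), 1.57 = sticking out level, more = pointing up and outward; limit 2.1. Stiff hinge (about 0.03 N m): stays where it is left, no spring. The flap is 44 mm wide along the side, 32 mm long and 4 mm thick; its hinge line is level, parallel to that side.
- hinge_right (a point): middle of the hinge line of the flap on the -y side: -62 mm in box y from the box centre, 82 mm above the table when the lid is home (4 mm below the lid's top). The inner face of the flap hangs from here; its outer face is 4 mm further out.
- edge_right (a point): middle of the free edge of the flap on the -y side, on its outer face, 32 mm from the hinge line.
- reel: bystander: white thread reel standing on end, 38 mm across, 45 mm tall. Origin: centre of its underside. To be left alone.
- jar: bystander: small amber bead jar with black cap, 42 mm across, 55 mm tall. Origin: centre of its underside. To be left alone.
- pincushion: bystander: red round pincushion, 60 mm across, 36 mm tall. Origin: centre of its underside. To be left alone.
- pen: bystander: dark pen lying flat, 127 mm long, 10 mm thick. Origin: centre of its underside. To be left alone.
- scissors: bystander: small brass-handled scissors lying flat, 160 mm long, 6 mm thick. Origin: centre of its underside. To be left alone.
Mind the look-alikes: they are no part of the job. Of the things that look like the box, the smallest one is meant.

How it is judged:
By the outcome, as a careful person would: the job done as asked, in the order asked, and still so for the second after the job is handed in, with the robot touching nothing.
It also fails if it takes over 51 s, if anything falls off the work surface, if the arm or the gripper's body presses on something with over 40 N, if the wrist force passes 120 N, or if a joint passes its speed limit or range.

## Robot

A 6-joint arm with a two-finger parallel gripper is mounted at the origin on the work surface. World frame = base frame: x ahead of the robot, y to its left, z up, the work surface at z = 0. Lengths are in m, angles in rad, forces in N, time in s.
With the tool pointing down it reaches from about 0.3 to 0.75 m from the base axis. Payload 8.5 kg.
Tool frame: the origin (TCP) lies midway between the tips of the shut fingers; the grasp point (between the pads) lies 19 mm behind it; z points along the fingers, y is the line along which they close (so a half turn about z gives the same grasp; the last joint's range is limited). The gripper opens to 88 mm and grips with 3 to 60 N. Pads are 18 mm wide; open, the fingers measure 123 mm over their backs; the gripper's body (75 mm by 187 mm) begins 45 mm behind the grasp point.
Start: joints at [-0.215, 0.381, 1.297, -0, 1.464, -0.215], TCP at [0.55, 0, 0.239] pointing down, gripper open.
Joint ranges: [-3.11, 3.11], [-0.89, 2.33], [0.22, 2.48], [-1.42, 4.56], [0.17, 2.85], [-2.88, 2.88]. Speed limits (rad/s): [2.39, 2.39, 3.14, 3.14, 3.14, 3.14].

## Interface

Orientations are given as a unit quaternion [w, x, y, z].
In Python, from rig import manip, viewer, nets gives the robot as it stands.
- The arm moves only by the tool arm_command, never from a script. Its argument "commands" is a list of rows, each a list of 3 entries, a list of its own where there are three numbers: the turn, a rotation vector about the world's x, y, z in rad, then the shift along the world's x, y, z in cm, then the finger opening in cm, from 0 to 8.81. In form: [[[ax, ay, az], [dx, dy, dz], grip], ...]. A call has exactly 8 rows; each row shifts and turns the commanded pose from where the row before left it; what a row does not reach is not made up. A row lasts 1/12 s, in which the tool goes at most 41.7 mm and 7.16 degrees, less where a joint would pass 70% of its speed; a pose out of reach is approached as far as the arm can. A call with a gripper value outside its range is refused whole. The fingers move at their own pace and stop on an object; "squeeze" is the grip in N (left out, the last holds). Time passes only in rows, so rows that do not move let the fingers close, or fill a call up. It gives the time, the measured TCP pose, the force, the opening and the grip force at its end, in the units of the state.
- manip.get_state(): the state, without advancing time (a new reading comes with each control period).
- viewer.snapshot(name): name is "scene" or "side" or "wrist"; returns a dict with "color" (400x640x3 uint8, red, green, blue), "range_z" (400x640 float32, m along the optical axis (not along the pixel's ray), 0 where there is no reading), "fx", "fy", "cx", "cy" (pixels), "cam_to_world" (4x4, takes a point from camera to world coordinates). Camera axes: x right, y down, z forward; pixel columns grow to the right and rows downward; lengths in m; the calibration is good to about 2 mm. A picture is of the moment at which its call begins.
- manip.hand_in(): hands the job in; it is judged then, once.
Trained networks look in the newest picture that a camera, given by its name, has taken for a name from the list of things; names that differ only in an ending like _2 or _b are one class to them, and where a whole thing is asked for, a point or a joint stands for the part that bears it (a point fixed in the world has none). Each returns a list of dicts, best first, with "confidence" (0 to 1); they miss things now and then, are a little off and sometimes report something else, mostly with a low value. They report only what shows in the picture. A call takes as long as a camera call. They do not tell look-alikes from the thing itself.
- nets.look_for(camera, name): "position" ([x, y, z] in m, in the coordinates of the camera as it stood for that picture, good to about 4 mm: the middle of the surface that is visible of it).
- nets.silhouettes(camera, name): "region" (400x640 bool, what is visible of it).
The state is a dict: "time_s": time; "joints": joint angles; "qd": joint speeds; "joint_efforts": joint torques, N m; "position": TCP position; "eef_rot": TCP orientation; "contact_force": force on the tool from outside, world axes, zero at the start; "ft_torque": the same for the moment, N m; "finger_gap": finger opening in m; "finger_force": force on a finger pad.
Only numpy, scipy, OpenCV 4.12 (cv2) and the standard library are available. Lean on these libraries where they do the work, as an engineer would, in place of code of your own. Each camera call takes 0.05 s, during which the arm holds its last target. There are 200 camera calls.

## Working session

There is one attempt and no reset: what is moved stays moved. The work goes in short steps, Python scripts to look and compute and a tool call to move; the robot and the scene stay as the last step left them, time stands still between calls to the robot, and variables do not carry over. Pictures are saved under pics/ and viewed, at most 10 in all, crops included, and the job is handed in when it is done.

Besides the shell and the picture viewer there is one more tool, called after "Emit:" in YAML: its name, and indented under it one key for each argument. arm_command: Moves the arm, as the interface text tells. Its arguments: {"type":"object","properties":{"commands":{"type":"array","items":{"type":"array"}},"squeeze":{"type":"number"}},"required":["commands"]}

```bash
mkdir -p pics; cat > h.py <<'E'
import numpy as np, cv2
from rig import manip, viewer, nets
def snap(n,f=None):
    s=viewer.snapshot(n)
    if f: cv2.imwrite('pics/'+f, s['color'][:,:,::-1])
    return s
def cloud(s):
    z=s['range_z'].astype(float); v,u=np.mgrid[:400,:640]
    p=np.stack([(u-s['cx'])/s['fx']*z,(v-s['cy'])/s['fy']*z,z],-1)
    M=np.array(s['cam_to_world']); w=p@M[:3,:3].T+M[:3,3]; w[z==0]=np.nan
    return w
def pix(s,p):
    M=np.linalg.inv(np.array(s['cam_to_world'])); c=M[:3,:3]@np.array(p)+M[:3,3]
    return (s['fx']*c[0]/c[2]+s['cx'], s['fy']*c[1]/c[2]+s['cy'])
E
python3 - <<'E'
from h import *
for n in ['scene','side']:
    s=snap(n,n+'0.png'); M=np.array(s['cam_to_world']); np.savez('/tmp/'+n,w=cloud(s),c=s['color'])
    print(n,M[:3,3].round(3))
    for t in ['box','lid_top','edge_front','edge_back','edge_left','edge_right','reel','jar','pincushion','pen','scissors']:
        for d in nets.look_for(n,t)[:5]:
            p=M[:3,:3]@np.array(d['position'])+M[:3,3]; print(t,round(d['confidence'],2),p.round(3),np.round(pix(s,p)))
print(manip.get_state())
a=cv2.imread('pics/scene0.png');b=cv2.imread('pics/side0.png')
cv2.imwrite('pics/both.png',cv2.resize(np.vstack([a,b]),(480,600)))
E
```

```text
scene [1.051 0.66  0.927]
box 0.78 [ 0.442 -0.124  0.1  ] [317. 159.]
box 0.7 [0.579 0.057 0.098] [319. 210.]
box 0.59 [0.349 0.282 0.117] [434. 213.]
lid_top 0.87 [0.34  0.267 0.113] [431. 209.]
lid_top 0.78 [0.572 0.039 0.094] [317. 206.]
lid_top 0.69 [ 0.435 -0.124  0.114] [319. 155.]
edge_front 0.55 [ 0.471 -0.108  0.092] [314. 167.]
edge_front 0.52 [0.488 0.069 0.092] [346. 200.]
edge_back 0.66 [0.384 0.333 0.092] [439. 235.]
edge_back 0.59 [0.648 0.003 0.089] [290. 213.]
edge_left 0.66 [0.575 0.04  0.093] [317. 207.]
edge_left 0.53 [0.6   0.104 0.088] [324. 225.]
edge_right 0.57 [ 0.537 -0.034  0.102] [311. 186.]
edge_right 0.55 [0.648 0.003 0.093] [289. 212.]
edge_right 0.43 [0.403 0.208 0.093] [400. 212.]
edge_right 0.4 [ 0.349 -0.118  0.116] [340. 145.]
reel 0.73 [0.525 0.234 0.045] [374. 250.]
jar 0.72 [ 0.622 -0.137  0.044] [272. 194.]
pincushion 0.89 [0.75  0.126 0.029] [287. 271.]
pincushion 0.35 [0.601 0.105 0.088] [324. 226.]
pen 0.63 [ 0.537 -0.036  0.094] [311. 187.]
pen 0.56 [0.462 0.434 0.007] [443. 293.]
scissors 0.49 [ 0.406 -0.485  0.006] [269. 129.]
side [ 0.42
[... 958 characters left out ...]
joints': array([-2.15302936e-01,  3.80632691e-01,  1.29737999e+00, -7.32483093e-08,
        1.46361085e+00, -2.15311005e-01]), 'qd': array([-0.00027291,  0.00041112, -0.00071504,  0.00196488,  0.00010789,
       -0.00072171]), 'joint_efforts': array([ 1.11769274e-03, -4.37790763e+01, -2.24734837e+01,  7.14322762e-02,
        3.13802983e-02,  3.81360155e-05]), 'position': array([ 5.49990635e-01, -1.92057489e-06,  2.38737594e-01]), 'eef_rot': array([-1.29782368e-05,  7.07103925e-01,  7.07109637e-01, -8.36356606e-06]), 'contact_force': array([-0.45188468, -0.39661412,  0.17533314]), 'ft_torque': array([0.02342358, 0.03147102, 0.02667467]), 'finger_force': 0.0, 'finger_gap': 0.08809876839910756}
```

View pics/scene0.png

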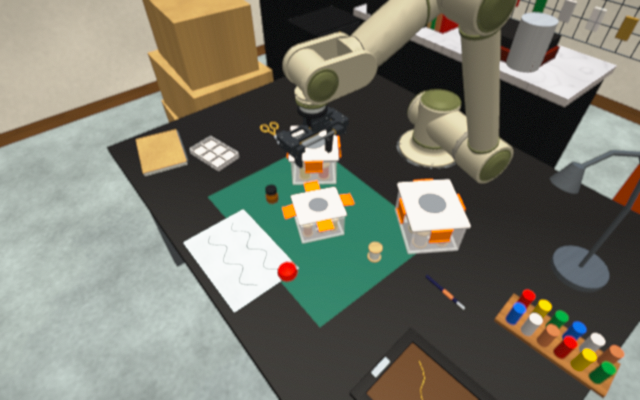

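View pics/side0.png

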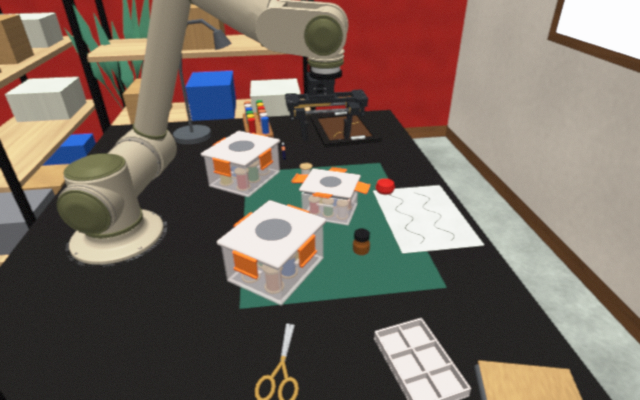

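Three boxes look alike in scene0: A at (318,205), B at (315,160) and C at (432,212). In side0, A is at (331,190), B at (273,245) and C at (241,160). A has the smallest lid and is the only one with all its clips sticking out, so A fits the description. Next I'll confirm it in an enlarged crop and fit its pose.

```bash
python3 - <<'E'
from h import *
P=[];O=[]
for n in ['scene','side']:
    d=np.load(f'/tmp/{n}.npz'); w=d['w'];c=d['c'].astype(int)
    near=(np.hypot(w[...,0]-.568,w[...,1]-.033)<.13)&(w[...,2]>.06)&(w[...,2]<.14)
    orange=near&(c[...,0]-c[...,2]>90)
    top=near&(c.min(-1)>105)&(w[...,2]>.083)&(w[...,2]<.105)&(c.max(-1)-c.min(-1)<40)
    q=w[top]; zt=np.median(q[:,2]); q=q[abs(q[:,2]-zt)<.006]
    r=cv2.minAreaRect((q[:,:2]*1000).astype(np.float32))
    print(n,len(q),'ztop',zt.round(4),r, 'pctz',np.percentile(q[:,2],[5,50,95]).round(4))
    k,l,st,ce=cv2.connectedComponentsWithStats(orange.astype(np.uint8))
    for i in range(1,k):
        if st[i,4]>15:
            o=w[l==i]; print('  orange',st[i,4],ce[i].round(),'mean',o.mean(0).round(3),'min',np.percentile(o,3,axis=0).round(3),'max',np.percentile(o,97,axis=0).round(3))
a=cv2.imread('pics/scene0.png')[130:260,250:410]; b=cv2.imread('pics/side0.png')[140:270,260:420]
cv2.imwrite('pics/crop.png',np.hstack([cv2.resize(x,(400,325),interpolation=2) for x in(a,b)]))
s=snap('wrist','wrist0.png'); np.savez('/tmp/wrist',w=cloud(s),c=s['color'])
E
```

```text
scene 1397 ztop 0.0953 ((567.9010620117188, 34.037437438964844), (123.99656677246094, 141.35855102539062), 66.35716247558594) pctz [0.0923 0.0953 0.0979]
  orange 134 [311. 186.] mean [ 0.537 -0.036  0.1  ] min [ 0.516 -0.053  0.094] max [ 0.557 -0.018  0.107]
  orange 128 [346. 200.] mean [0.488 0.072 0.093] min [0.469 0.049 0.089] max [0.507 0.095 0.097]
  orange 139 [289. 212.] mean [0.648 0.001 0.092] min [ 0.629 -0.02   0.088] max [0.667 0.02  0.097]
  orange 182 [325. 225.] mean [0.599 0.105 0.09 ] min [0.577 0.086 0.084] max [0.62  0.124 0.096]
side 1166 ztop 0.0944 ((567.1339111328125, 33.360069274902344), (124.02877807617188, 142.25975036621094), 65.87604522705078) pctz [0.092  0.0944 0.0962]
  orange 58 [338. 170.] mean [0.601 0.106 0.09 ] min [0.582 0.084 0.085] max [0.622 0.127 0.095]
  orange 99 [299. 178.] mean [0.487 0.068 0.092] min [0.468 0.05  0.088] max [0.506 0.09  0.095]
  orange 131 [362. 187.] mean [ 0.647 -0.003  0.091] min [ 0.628 -0.025  0.088] max [0.666 0.021 0.095]
  orange 84 [322. 195.] mean [ 0.535 -0.039  0.1  ] min [ 0.515 -0.057  0.079] max [ 0.557 -0.009  0.106]
```

View pics/crop.png

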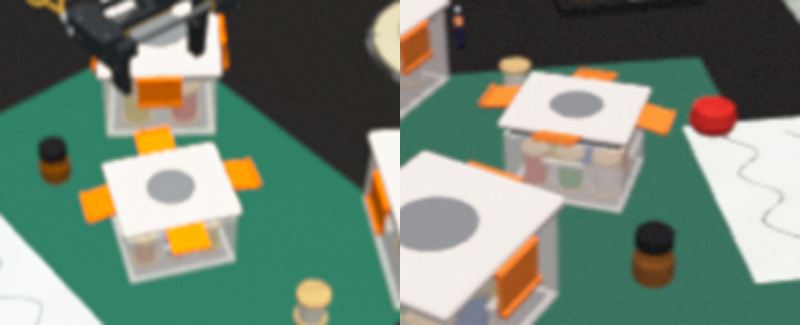

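View pics/wrist0.png

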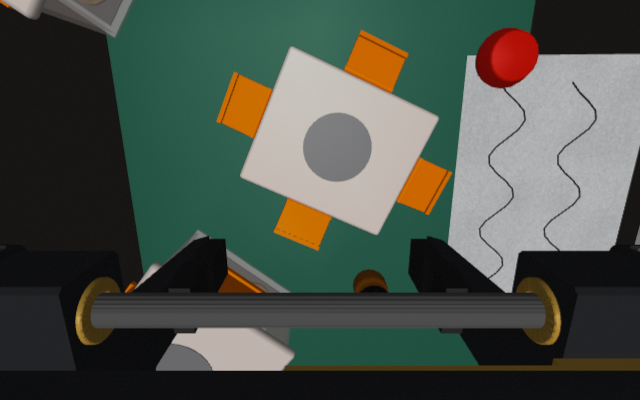

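The crop confirms box A: it has the smallest lid and all four orange clips out. In wrist0 its lid disc is at (338,147), with flaps at (377,60), (247,104), (424,187) and (303,223). The pose is centre (0.5675, 0.034), yaw about -23.8°, and the lid top at 0.095, so it stands about 9 mm proud. I'll move above the lid with the fingers shut.

Emit:
arm_command:
  commands:
    - [[0,0,-0.104],[0.44,0.84,-2.8],0]
    - [[0,0,-0.104],[0.44,0.84,-2.8],0]
    - [[0,0,-0.104],[0.44,0.84,-2.8],0]
    - [[0,0,-0.104],[0.44,0.84,-2.8],0]
    - [[0,0,0],[0,0,-0.6],0]
    - [[0,0,0],[0,0,-0.6],0]
    - [[0,0,0],[0,0,-0.6],0]
    - [[0,0,0],[0,0,-0.6],0]
  squeeze: 20

```text
time_s: 1.92
position: [0.5682, 0.0331, 0.1038]
eef_rot: [0.001, 0.837, 0.547, 0.001]
contact_force: [0.9, -1.0, 0.3]
finger_gap: 0.037
finger_force: 0.0
```

Emit:
arm_command:
  commands:
    - [[0,0,0],[0,0,0],0]
    - [[0,0,0],[0,0,0],0]
    - [[0,0,0],[0,0,0],0]
    - [[0,0,0],[0,0,0],0]
    - [[0,0,0],[0,0,-0.4],0]
    - [[0,0,0],[0,0,-0.4],0]
    - [[0,0,0],[0,0,-0.3],0]
    - [[0,0,0],[0,0,-0.3],0]

```text
time_s: 2.58
position: [0.5678, 0.0335, 0.0888]
eef_rot: [0.0, 0.838, 0.546, 0.0]
contact_force: [-0.7, -0.4, 4.9]
finger_gap: 0.0004
finger_force: 2.6
```

Emit:
arm_command:
  commands:
    - [[0,0,0],[0,0,-0.1],0]
    - [[0,0,0],[0,0,-0.1],0]
    - [[0,0,0],[0,0,-0.1],0]
    - [[0,0,0],[0,0,-0.1],0]
    - [[0,0,0],[0,0,0],0]
    - [[0,0,0],[0,0,0],0]
    - [[0,0,0],[0,0,0],0]
    - [[0,0,0],[0,0,0],0]

```text
time_s: 3.25
position: [0.5678, 0.0335, 0.0863]
eef_rot: [0.001, 0.838, 0.546, 0.001]
contact_force: [-4.3, -0.2, 15.7]
finger_gap: 0.0005
finger_force: 8.0
```

Force has risen to 16 N at z = 0.0863, so the lid is home. I'll give it one firmer press, then move above the left flap.

Emit:
arm_command:
  commands:
    - [[0,0,0],[0,0,-0.2],0]
    - [[0,0,0],[0,0,0],0]
    - [[0,0,0],[0,0,0],0]
    - [[0,0,0],[0,0,1.6],0]
    - [[0,0,0],[0,0,1.6],0]
    - [[0,0,0],[1.12,2.57,0],0]
    - [[0,0,0],[1.12,2.57,0],0]
    - [[0,0,0],[1.12,2.57,0],0]

```text
time_s: 3.92
position: [0.6013, 0.1115, 0.1147]
eef_rot: [-0.0, 0.838, 0.545, -0.0]
contact_force: [0.4, -0.2, 0.4]
finger_gap: 0.0006
finger_force: 0.0
```

```bash
python3 - <<'E'
from h import *
s=snap('scene'); w=cloud(s); c=s['color'].astype(int)
t=(np.hypot(w[...,0]-.55,w[...,1]-.0)<.06)&(c.min(-1)>105)&(abs(w[...,2]-.09)<.012)&(c.max(-1)-c.min(-1)<40)
print(t.sum(),np.median(w[t][:,2]))
st=manip.get_state();print(st['position'],st['contact_force'])
E
```

```text
69 0.08605603862007682
[0.60245876 0.11569652 0.11438505] [-3.79376427  3.49632165 -0.25070535]
```

The lid now measures 0.086, so it is home. Next I fold the left flap: straight down outside it, then inward.

Emit:
arm_command:
  commands:
    - [[0,0,0],[0,0,-1.2],0]
    - [[0,0,0],[0,0,-1.2],0]
    - [[0,0,0],[0,0,-0.6],0]
    - [[0,0,0],[0,0,-0.6],0]
    - [[0,0,0],[0,0,-0.6],0]
    - [[0,0,0],[0,0,-0.6],0]
    - [[0,0,0],[0,0,-0.6],0]
    - [[0,0,0],[0,0,-0.4],0]

```text
time_s: 4.63
position: [0.6011, 0.1106, 0.056]
eef_rot: [-0.0, 0.838, 0.546, -0.0]
contact_force: [0.2, 0.7, 0.6]
finger_gap: 0.0002
finger_force: 0.5
```

Emit:
arm_command:
  commands:
    - [[0,0,0],[-0.06,-0.14,0],0]
    - [[0,0,0],[-0.06,-0.14,0],0]
    - [[0,0,0],[-0.06,-0.14,0],0]
    - [[0,0,0],[-0.06,-0.14,0],0]
    - [[0,0,0],[-0.06,-0.14,0],0]
    - [[0,0,0],[-0.06,-0.14,0],0]
    - [[0,0,0],[0,0,0],0]
    - [[0,0,0],[0,0,0],0]

```text
time_s: 5.3
position: [0.5976, 0.1022, 0.0569]
eef_rot: [0.0, 0.838, 0.546, -0.0]
contact_force: [0.6, 1.7, -0.9]
finger_gap: 0.0005
finger_force: 1.2
```

```bash
python3 - <<'E'
from h import *
a=snap('scene')['color'][150:260,260:392,::-1]; b=snap('wrist')['color'][:,:,::-1]
cv2.imwrite('pics/left.png',np.hstack([cv2.resize(a,(400,333),interpolation=2),cv2.resize(b,(400,333))]))
st=manip.get_state();print(st['position'],st['contact_force'])
E
```

```text
[0.59756592 0.10222619 0.05682756] [ 1.43448826  1.96673201 -0.07401614]
```

View pics/left.png

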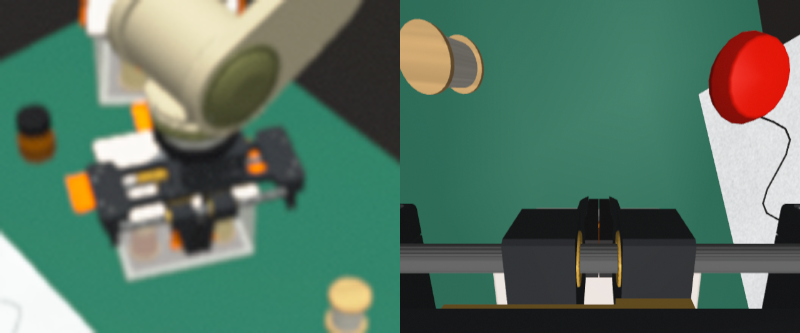

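The picture shows the fingers at left.png (195,225) against the left flap, the gripper body clear above the lid, and the reel and pincushion untouched. I'll push in a little more until it stops firmly.

Emit:
arm_command:
  commands:
    - [[0,0,0],[-0.04,-0.09,0],0]
    - [[0,0,0],[0,0,0],0]
    - [[0,0,0],[-0.04,-0.09,0],0]
    - [[0,0,0],[0,0,0],0]
    - [[0,0,0],[0,0,0],0]
    - [[0,0,0],[0,0,0],0]
    - [[0,0,0],[0,0,0],0]
    - [[0,0,0],[0,0,0],0]

```text
time_s: 6.07
position: [0.5969, 0.1005, 0.0568]
eef_rot: [0.0, 0.838, 0.546, 0.0]
contact_force: [1.3, 4.3, 0.4]
finger_gap: 0.0007
finger_force: 2.3
```

Emit:
arm_command:
  commands:
    - [[0,0,0],[0.24,0.55,0],0]
    - [[0,0,0],[0,0,3.2],0]
    - [[0,0,0],[0,0,3.2],0]
    - [[0,0,0],[-1.31,-2.98,0],0]
    - [[0,0,0],[-1.31,-2.98,0],0]
    - [[0,0,0],[-1.31,-2.98,0],0]
    - [[0,0,0],[-1.31,-2.98,0],0]
    - [[0,0,0],[-1.31,-2.98,0],0]

```text
time_s: 6.73
position: [0.5326, -0.0444, 0.1207]
eef_rot: [0.0, 0.838, 0.546, -0.001]
contact_force: [1.4, -0.0, -0.5]
finger_gap: 0.0001
finger_force: 0.0
```

```bash
cat >> h.py <<'E'
def flaps(n,s=None):
    s=s or snap(n); w=cloud(s); c=s['color'].astype(int)
    near=(np.hypot(w[...,0]-.568,w[...,1]-.033)<.13)&(w[...,2]>.03)&(w[...,2]<.14)
    top=near&(c.min(-1)>105)&(abs(w[...,2]-.086)<.006)&(c.max(-1)-c.min(-1)<40); q=w[top]
    print(n,'top',len(q),np.median(q[:,2]).round(4),cv2.minAreaRect((q[:,:2]*1000).astype(np.float32)))
    k,l,st,ce=cv2.connectedComponentsWithStats((near&(c[...,0]-c[...,2]>90)).astype(np.uint8))
    x=np.array([.915,-.404]);y=np.array([.404,.915])
    for i in range(1,k):
        if st[i,4]>15:
            o=w[l==i]; d=o[:,:2]-[.5675,.0337]; o=np.c_[d@x,d@y,o[:,2]]*1000
            print('  orange (box frame mm)',st[i,4],'mean',o.mean(0).round(1),'min',np.percentile(o,3,axis=0).round(),'max',np.percentile(o,97,axis=0).round())
    return s
E
python3 - <<'E'
from h import *
flaps('scene')
st=manip.get_state();print(st['position'],st['contact_force'])
E
```

```text
scene top 1376 0.0862 ((565.8729248046875, 29.809837341308594), (123.92596435546875, 140.03367614746094), 66.16582489013672)
  orange (box frame mm) 132 mean [  0.1 -80.9  91. ] min [-20. -95.  84.] max [ 21. -67.  98.]
  orange (box frame mm) 124 mean [-87.3  -2.   84.2] min [-103.  -23.   80.] max [-71.  18.  88.]
  orange (box frame mm) 140 mean [87.2 -3.  83.2] min [ 71. -24.  79.] max [103.  17.  88.]
  orange (box frame mm) 139 mean [ 0.2 61.1 69.7] min [-21.  56.  52.] max [20. 64. 86.]
[ 0.53111493 -0.04858552  0.12063772] [ 1.28672683e+00 -2.92194810e+00 -1.55002942e-03]
```

The left flap now reads vertical, but the box slid about 4 mm. Folding the right side will push it back.

Emit:
arm_command:
  commands:
    - [[0,0,0],[-0.18,-0.41,-0.8],0]
    - [[0,0,0],[0,0,-0.8],0]
    - [[0,0,0],[0,0,-0.8],0]
    - [[0,0,0],[0,0,-0.8],0]
    - [[0,0,0],[0,0,-0.8],0]
    - [[0,0,0],[0,0,-0.8],0]
    - [[0,0,0],[0,0,-0.8],0]
    - [[0,0,0],[0,0,-0.8],0]

```text
time_s: 7.45
position: [0.5319, -0.0468, 0.0558]
eef_rot: [-0.0, 0.838, 0.546, -0.0]
contact_force: [-0.4, -0.7, 0.6]
finger_gap: 0.0006
finger_force: 0.5
```

Emit:
arm_command:
  commands:
    - [[0,0,0],[0.06,0.14,0],0]
    - [[0,0,0],[0.06,0.14,0],0]
    - [[0,0,0],[0.06,0.14,0],0]
    - [[0,0,0],[0.06,0.14,0],0]
    - [[0,0,0],[0.06,0.14,0],0]
    - [[0,0,0],[0.06,0.14,0],0]
    - [[0,0,0],[0,0,0],0]
    - [[0,0,0],[0,0,0],0]

```text
time_s: 8.12
position: [0.5356, -0.0386, 0.0569]
eef_rot: [0.0, 0.838, 0.546, 0.0]
contact_force: [-0.5, -1.6, -0.3]
finger_gap: 0.0007
finger_force: 0.8
```

Emit:
arm_command:
  commands:
    - [[0,0,0],[0.03,0.07,0],0]
    - [[0,0,0],[0.03,0.07,0],0]
    - [[0,0,0],[0.03,0.07,0],0]
    - [[0,0,0],[0.03,0.07,0],0]
    - [[0,0,0],[0.03,0.07,0],0]
    - [[0,0,0],[0,0,0],0]
    - [[0,0,0],[0,0,0],0]
    - [[0,0,0],[0,0,0],0]

```text
time_s: 8.78
position: [0.537, -0.0356, 0.0569]
eef_rot: [0.0, 0.838, 0.546, -0.0]
contact_force: [-2.0, -4.7, 1.5]
finger_gap: 0.0005
finger_force: 2.6
```

Emit:
arm_command:
  commands:
    - [[0,0,0],[-0.28,-0.64,0],0]
    - [[0,0,0],[0,0,3.4],0]
    - [[0,0,0],[0,0,3.4],0]
    - [[0,0,0.1208],[-0.405,0.875,0],0]
    - [[0,0,0.1208],[-0.405,0.875,0],0]
    - [[0,0,0.1208],[-0.405,0.875,0],0]
    - [[0,0,0.1208],[-0.405,0.875,0],0]
    - [[0,0,0.1208],[-0.405,0.875,0],0]

```text
time_s: 9.45
position: [0.5136, 0.0026, 0.1248]
eef_rot: [-0.0, 0.635, 0.772, 0.0]
contact_force: [0.0, 0.2, 0.2]
finger_gap: 0.0003
finger_force: 0.0
```

Emit:
arm_command:
  commands:
    - [[0,0,0.1208],[-0.405,0.875,0],0]
    - [[0,0,0.1208],[-0.405,0.875,0],0]
    - [[0,0,0.1208],[-0.405,0.875,0],0]
    - [[0,0,0.1208],[-0.405,0.875,0],0]
    - [[0,0,0.1208],[-0.405,0.875,0],0]
    - [[0,0,0.1208],[-0.405,0.875,0],0]
    - [[0,0,0.1208],[-0.405,0.875,0],0]
    - [[0,0,0.1208],[-0.405,0.875,0],0]

```text
time_s: 10.12
position: [0.4812, 0.0726, 0.1247]
eef_rot: [-0.0, 0.204, 0.979, 0.0]
contact_force: [-0.1, -0.7, -0.5]
finger_gap: 0.0004
finger_force: 0.0
```

```bash
python3 - <<'E'
from h import *
flaps('scene');flaps('side')
st=manip.get_state();print(st['position'],st['contact_force'],st['eef_rot'],st['joints'][5])
E
```

```text
scene top 1389 0.0861 ((568.2191162109375, 34.513999938964844), (121.93191528320312, 140.11598205566406), 66.42024993896484)
  orange (box frame mm) 122 mean [-86.9   3.3  84.4] min [-103.  -19.   81.] max [-71.  22.  88.]
  orange (box frame mm) 138 mean [87.1  1.3 83. ] min [ 71. -20.  79.] max [104.  21.  87.]
  orange (box frame mm) 145 mean [-1.  64.9 69.5] min [-25.  56.  52.] max [20. 69. 86.]
side top 1170 0.0854 ((569.2066040039062, 32.092628479003906), (126.5938491821289, 138.85211181640625), 66.27031707763672)
  orange (box frame mm) 98 mean [-87.1  -2.5  83. ] min [-102.  -22.   80.] max [-71.  19.  86.]
  orange (box frame mm) 131 mean [87.7 -2.  82.5] min [ 70. -21.  79.] max [104.  22.  86.]
  orange (box frame mm) 199 mean [ -0.1 -65.3  67.4] min [-21. -69.  51.] max [ 20. -61.  84.]
[0.48093104 0.07301812 0.12475204] [ 0.4734082  -0.2949842   0.67611438] [-2.02699128e-04  2.05475464e-01  9.78662183e-01  3.51283123e-04] -1.25095718641667
```

The box is back at its original pose, and both the left and right flaps read vertical. Now I fold the front flap.

Emit:
arm_command:
  commands:
    - [[0,0,0],[0,0,-1.0],0]
    - [[0,0,0],[0,0,-1.0],0]
    - [[0,0,0],[0,0,-0.8],0]
    - [[0,0,0],[0,0,-0.8],0]
    - [[0,0,0],[0,0,-0.8],0]
    - [[0,0,0],[0,0,-0.8],0]
    - [[0,0,0],[0,0,-0.8],0]
    - [[0,0,0],[0,0,-0.8],0]

```text
time_s: 10.88
position: [0.4814, 0.0722, 0.056]
eef_rot: [-0.0, 0.207, 0.978, 0.0]
contact_force: [-0.5, 0.6, 1.8]
finger_gap: 0.0003
finger_force: 0.5
```

Emit:
arm_command:
  commands:
    - [[0,0,0],[0.13,-0.06,0],0]
    - [[0,0,0],[0.13,-0.06,0],0]
    - [[0,0,0],[0.13,-0.06,0],0]
    - [[0,0,0],[0.13,-0.06,0],0]
    - [[0,0,0],[0.13,-0.06,0],0]
    - [[0,0,0],[0.13,-0.06,0],0]
    - [[0,0,0],[0,0,0],0]
    - [[0,0,0],[0,0,0],0]

```text
time_s: 11.55
position: [0.4889, 0.0687, 0.0569]
eef_rot: [-0.001, 0.207, 0.978, 0.0]
contact_force: [-4.7, 1.7, 1.8]
finger_gap: 0.0003
finger_force: 2.5
```

Emit:
arm_command:
  commands:
    - [[0,0,0],[0.06,-0.03,0],0]
    - [[0,0,0],[0,0,0],0]
    - [[0,0,0],[0.06,-0.03,0],0]
    - [[0,0,0],[0,0,0],0]
    - [[0,0,0],[0.06,-0.03,0],0]
    - [[0,0,0],[0,0,0],0]
    - [[0,0,0],[0,0,0],0]
    - [[0,0,0],[0,0,0],0]

```text
time_s: 12.22
position: [0.4906, 0.0679, 0.0568]
eef_rot: [-0.001, 0.207, 0.978, 0.0]
contact_force: [-5.7, 1.7, 0.7]
finger_gap: 0.0007
finger_force: 2.8
```

Emit:
arm_command:
  commands:
    - [[0,0,0],[-0.64,0.28,0],0]
    - [[0,0,0],[0,0,3.4],0]
    - [[0,0,0],[0,0,3.4],0]
    - [[0,0,0],[3.45,-1.53,0],0]
    - [[0,0,0],[3.45,-1.53,0],0]
    - [[0,0,0],[3.45,-1.53,0],0]
    - [[0,0,0],[3.45,-1.53,0],0]
    - [[0,0,0],[3.45,-1.53,0],0]

```text
time_s: 12.88
position: [0.659, -0.007, 0.1252]
eef_rot: [0.001, 0.207, 0.978, -0.0]
contact_force: [0.8, -1.2, 1.1]
finger_gap: 0.0003
finger_force: 0.0
```

```bash
python3 - <<'E'
from h import *
flaps('scene');flaps('side')
st=manip.get_state();print(st['position'],st['contact_force'],st['eef_rot'],st['joints'][5])
E
```

```text
scene top 1280 0.0862 ((571.7119140625, 33.521095275878906), (122.49314880371094, 139.7259521484375), 66.59722137451172)
  orange (box frame mm) 17 mean [-69.5   0.4  84.5] min [-72. -17.  81.] max [-67.  18.  87.]
  orange (box frame mm) 120 mean [91.1  4.5 83.2] min [ 75. -13.  79.] max [107.  22.  87.]
  orange (box frame mm) 141 mean [ 3.  65.  69.6] min [-17.  59.  52.] max [23. 69. 86.]
side top 1188 0.0853 ((572.1748046875, 31.87384796142578), (126.47530364990234, 143.0391082763672), 65.01300811767578)
  orange (box frame mm) 128 mean [91.5 -3.1 82.6] min [ 75. -23.  79.] max [108.  19.  86.]
  orange (box frame mm) 197 mean [  3.4 -65.1  67.5] min [-19. -69.  51.] max [ 23. -58.  85.]
[ 0.66107878 -0.00877553  0.12403959] [-1.05579662 -0.19626719 -0.41670935] [ 1.99711000e-03  2.07875820e-01  9.78153151e-01 -2.62114540e-04] -1.3435700222183249
```

Emit:
arm_command:
  commands:
    - [[0,0,0],[0,0,-1.0],0]
    - [[0,0,0],[0,0,-1.0],0]
    - [[0,0,0],[0,0,-0.8],0]
    - [[0,0,0],[0,0,-0.8],0]
    - [[0,0,0],[0,0,-0.8],0]
    - [[0,0,0],[0,0,-0.8],0]
    - [[0,0,0],[0,0,-0.8],0]
    - [[0,0,0],[0,0,-0.8],0]

```text
time_s: 13.65
position: [0.6574, -0.006, 0.0562]
eef_rot: [0.0, 0.207, 0.978, -0.0]
contact_force: [0.5, -1.0, 1.7]
finger_gap: 0.0001
finger_force: 0.5
```

Emit:
arm_command:
  commands:
    - [[0,0,0],[-0.13,0.06,0],0]
    - [[0,0,0],[-0.13,0.06,0],0]
    - [[0,0,0],[-0.13,0.06,0],0]
    - [[0,0,0],[-0.13,0.06,0],0]
    - [[0,0,0],[-0.13,0.06,0],0]
    - [[0,0,0],[-0.13,0.06,0],0]
    - [[0,0,0],[0,0,0],0]
    - [[0,0,0],[0,0,0],0]

```text
time_s: 14.32
position: [0.6492, -0.0023, 0.0569]
eef_rot: [-0.0, 0.207, 0.978, 0.0]
contact_force: [0.9, -0.3, -0.3]
finger_gap: 0.0002
finger_force: 0.0
```

Emit:
arm_command:
  commands:
    - [[0,0,0],[-0.06,0.03,0],0]
    - [[0,0,0],[-0.06,0.03,0],0]
    - [[0,0,0],[-0.06,0.03,0],0]
    - [[0,0,0],[-0.06,0.03,0],0]
    - [[0,0,0],[-0.06,0.03,0],0]
    - [[0,0,0],[0,0,0],0]
    - [[0,0,0],[0,0,0],0]
    - [[0,0,0],[0,0,0],0]

```text
time_s: 14.98
position: [0.6465, -0.001, 0.0568]
eef_rot: [0.0, 0.207, 0.978, -0.0]
contact_force: [3.7, -1.6, -0.5]
finger_gap: 0.0009
finger_force: 2.2
```

Emit:
arm_command:
  commands:
    - [[0,0,0],[-0.06,0.03,0],0]
    - [[0,0,0],[-0.06,0.03,0],0]
    - [[0,0,0],[-0.06,0.03,0],0]
    - [[0,0,0],[0,0,0],0]
    - [[0,0,0],[0,0,0],0]
    - [[0,0,0],[0,0,0],0]
    - [[0,0,0],[0,0,0],0]
    - [[0,0,0],[0,0,0],0]

```text
time_s: 15.65
position: [0.6446, 0.0, 0.0568]
eef_rot: [-0.0, 0.207, 0.978, 0.0]
contact_force: [3.1, -1.5, 0.1]
finger_gap: 0.0008
finger_force: 1.7
```

Emit:
arm_command:
  commands:
    - [[0,0,0],[0.9,-0.4,0],0]
    - [[0,0,0],[0,0,3.5],0]
    - [[0,0,0],[0,0,3.5],0]
    - [[0,0,0],[0,0,3.5],0]
    - [[0,0,0],[0,0,3.5],0]
    - [[0,0,0],[-3.5,0,0],0]
    - [[0,0,0],[-3.5,0,1],0]
    - [[0,0,0],[-3.5,0,1],0]

```text
time_s: 16.32
position: [0.5463, -0.0034, 0.2163]
eef_rot: [-0.002, 0.206, 0.978, 0.0]
contact_force: [-0.3, -0.5, 1.3]
finger_gap: 0.0005
finger_force: 0.0
```

```bash
python3 - <<'E'
from h import *
for n in ['scene','side','wrist']:
    s=flaps(n); a=s['color'][:,:,::-1]
    if n=='wrist': cv2.imwrite('pics/w_end.png',a)
    M=np.array(s['cam_to_world'])
    if n!='wrist':
      for t in ['reel','jar','pincushion']:
        for d in nets.look_for(n,t)[:1]: print(t,(M[:3,:3]@np.array(d['position'])+M[:3,3]).round(3))
      globals()[n]=a
a=scene[150:260,255:387];b=side[150:260,260:392]
cv2.imwrite('pics/end.png',np.hstack([cv2.resize(x,(400,333),interpolation=2) for x in(a,b)]))
st=manip.get_state();print(st['position'],st['contact_force'])
E
```

```text
scene top 1387 0.0862 ((566.829833984375, 34.262062072753906), (123.51521301269531, 139.55392456054688), 66.47282409667969)
  orange (box frame mm) 18 mean [-74.    0.1  85. ] min [-77. -20.  82.] max [-72.  20.  87.]
  orange (box frame mm) 54 mean [73.8  2.2 73. ] min [ 69. -21.  52.] max [77. 22. 87.]
  orange (box frame mm) 143 mean [-1.1 65.5 70. ] min [-22.  60.  53.] max [20. 69. 86.]
reel [0.525 0.234 0.041]
jar [ 0.622 -0.138  0.044]
pincushion [0.749 0.123 0.024]
side top 1173 0.0853 ((567.3958129882812, 32.157073974609375), (123.56785583496094, 140.16896057128906), 66.87571716308594)
  orange (box frame mm) 62 mean [74.8 -6.7 71.3] min [ 70. -22.  53.] max [78. 16. 85.]
  orange (box frame mm) 199 mean [ -1.  -65.   67.3] min [-21. -69.  50.] max [ 20. -60.  84.]
reel [0.515 0.217 0.028]
jar [ 0.612 -0.168  0.037]
pincushion [ 0.539 -0.025  0.068]
wrist top 19312 0.0866 ((558.4488525390625, 37.482627868652344), (119.81072998046875, 126.20417022705078), 66.17295837402344)
  orange (box frame mm) 489 mean [-76.9  -0.8  78.5] min [-81. -22.  54.] max [-74.  20.  86.]
  orange (box frame mm) 358 mean [ -5.5 -63.4  83.1] min [-25. -66.  56.] max [ 18. -61.  87.]
  orange (box frame mm) 317 mean [-3.6 62.1 85. ] min [-24.  60.  83.] max [18. 65. 87.]
[ 0.54917597 -0.0040443   0.21597262] [ 0.67201786  0.35285424 -0.76600392]
```

View pics/end.png

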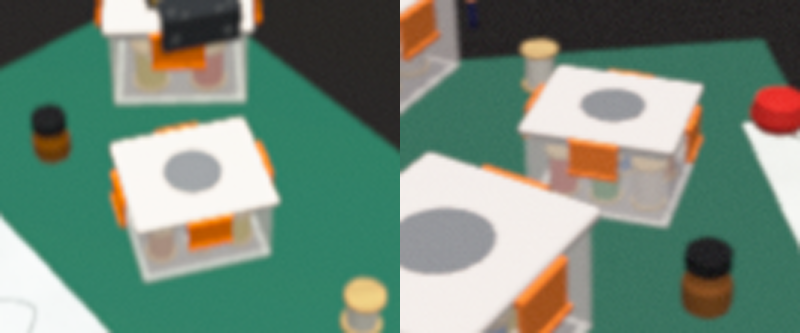

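View pics/w_end.png

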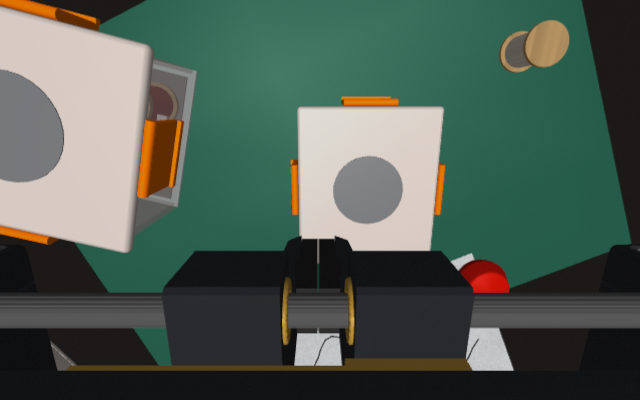

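All four flaps look folded: in w_end.png the front is at (370,101), and the left and right are at (294,187) and (440,190). The front flap's rim looks slightly stepped, so I'll check each flap's tilt from the depth data.

```bash
python3 - <<'E'
from h import *
x=np.array([.915,-.404]);y=np.array([.404,.915])
for n in ['wrist','scene','side']:
    s=snap(n); w=cloud(s); c=s['color'].astype(int)
    d=w[...,:2]-np.array([.5675,.0337]); b=np.stack([d@x,d@y,w[...,2]],-1)*1000
    o=(c[...,0]-c[...,2]>80)&(np.abs(b[...,0])<115)&(np.abs(b[...,1])<105)&(b[...,2]>30)&(b[...,2]<100)
    p=b[o]
    for name,m,k in [('front',p[:,0]<-66,0),('back',p[:,0]>66,0),('left',p[:,1]>56,1),('right',p[:,1]<-56,1)]:
        q=p[m&(np.abs(p[:,1-k])<28)]
        r=[(lo,int(g.sum()),round(float(np.median(np.abs(q[g][:,k]))),1)) for lo in range(48,90,6) for g in [(q[:,2]>=lo)&(q[:,2]<lo+6)] if g.sum()>3]
        print(n,name,r)
E
```

```text
wrist front [(48, 21, 80.1), (54, 80, 80.5), (66, 4, 76.8), (78, 62, 78.3), (84, 320, 76.0)]
wrist back []
wrist left [(78, 39, 60.8), (84, 280, 62.1)]
wrist right [(48, 4, 67.6), (54, 10, 65.9), (60, 4, 63.4), (66, 5, 63.4), (72, 6, 63.8), (78, 55, 61.3), (84, 286, 63.2)]
scene front [(78, 9, 73.7), (84, 12, 73.9)]
scene back [(48, 9, 76.2), (54, 5, 75.6), (60, 6, 74.7), (66, 5, 74.6), (78, 14, 71.2), (84, 14, 73.0)]
scene left [(48, 21, 66.8), (54, 22, 65.9), (60, 20, 66.0), (66, 18, 65.8), (72, 22, 66.4), (78, 31, 65.0), (84, 16, 64.7)]
scene right [(84, 7, 63.2)]
side front [(78, 4, 73.0), (84, 7, 72.0)]
side back [(48, 7, 76.5), (54, 10, 76.3), (60, 6, 75.9), (66, 6, 76.0), (72, 6, 75.7), (78, 17, 73.8), (84, 12, 73.1)]
side left [(78, 4, 64.1)]
side right [(48, 25, 66.6), (54, 39, 65.4), (60, 32, 64.9), (66, 29, 64.9), (72, 26, 64.9), (78, 39, 64.6), (84, 9, 64.8)]
```

The front lower edge reads about 3 mm proud from a grazing view. I'll move so the wrist camera sees that side properly.

Emit:
arm_command:
  commands:
    - [[0,0,0],[-2.2,1.2,0],0]
    - [[0,0,0],[-2.2,1.2,0],0]
    - [[0,0,0],[-2.2,1.2,0],0]
    - [[0,0,0],[-2.2,1.2,0],0]
    - [[0,0,0],[-2.2,1.2,0],0]
    - [[0,0,0],[0,0,0],0]
    - [[0,0,0],[0,0,0],0]
    - [[0,0,0],[0,0,0],0]

```text
time_s: 17.58
position: [0.4394, 0.0557, 0.2169]
eef_rot: [0.0, 0.207, 0.978, -0.0]
contact_force: [1.0, -0.6, 0.7]
finger_gap: 0.0003
finger_force: 0.0
```

```bash
python3 - <<'E'
from h import *
x=np.array([.915,-.404]);y=np.array([.404,.915])
s=snap('wrist','w2.png'); w=cloud(s); c=s['color'].astype(int)
d=w[...,:2]-np.array([.5675,.0337]); b=np.stack([d@x,d@y,w[...,2]],-1)*1000
o=(c[...,0]-c[...,2]>80)&(b[...,0]<-60)&(b[...,0]>-115)&(np.abs(b[...,1])<30)&(b[...,2]>30)&(b[...,2]<100)
p=b[o]
for lo in range(44,92,4):
    g=(p[:,2]>=lo)&(p[:,2]<lo+4)
    if g.sum()>5: print(lo,g.sum(),np.percentile(p[g][:,0],[10,50,90]).round(1))
t=(c.min(-1)>105)&(abs(b[...,2]-86)<4)&(np.abs(b[...,:2]).max(-1)<90)
print(np.percentile(b[t],[1,99],axis=0).round(1))
E
```

```text
52 175 [-81.2 -80.1 -78.5]
56 61 [-78.9 -78.5 -78.2]
60 69 [-79.  -78.7 -78.3]
64 66 [-78.9 -78.5 -78.3]
68 68 [-79.  -78.7 -78.3]
72 64 [-79.  -78.5 -78.3]
76 46 [-79.1 -78.8 -78.4]
80 67 [-79.  -78.6 -77.9]
84 134 [-78.3 -76.6 -74.8]
[[-73.1 -55.5  83. ]
 [ 54.8  53.9  88. ]]
```

View pics/w2.png

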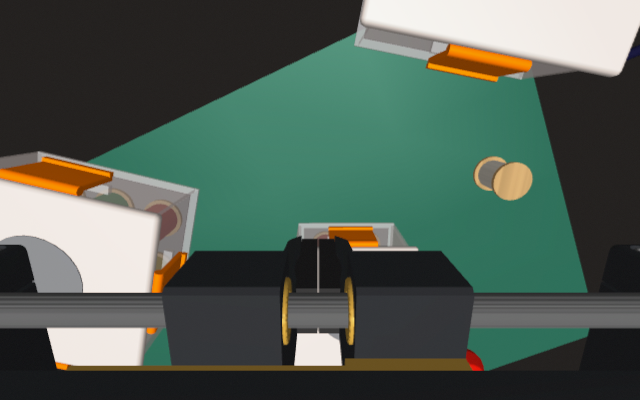

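The front face sits at a constant 78.6 mm from z = 56 to 84, so that flap is vertical. The small step is just the lip at its free edge, and the other three show the same profile. In w2.png the flap is at (355,237). The arm is clear, so I'm handing in.

```bash
python3 -c "
from rig import manip
print(manip.hand_in())"
```

```text
the job is handed in; nothing more can be done
None
```

The job is handed in at about 18 s of the 51 s limit: the lid is pressed home (top at 0.086 m), all four clips are folded flat, the box is within about 2 mm of where it started, and none of the other things were touched.

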